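# Sort inspected housings by tag and bring the doubtful one under the probe

## Task

Sort the three inspected housings by their tags: stand the green-tagged one flat in the green pass nest and the red-tagged one flat in the red reject nest. Stand the yellow-tagged one flat in the yellow-fenced nest on the measuring stand's carriage while the carriage is still clear of the probe, then slide the carriage by its black handle until the white spot on that housing sits right under the red probe tip. Set the housings down gently without dropping or tipping them, never touch the probe, its arm or its column, and leave the other things on the bench where they are.

Things in the scene. Friction and masses are not known exactly. Their poses are not given: they have to be found in the camera images.
- housing_green: Die-cast aluminium sensor housing, a plain block 96 (x) x 44 (y) x 50 (z) mm, 0.3 kg, grey top plate. Origin at the centre of its underside, x along its length, z up. On its top: a 34 mm square green tag (x = -18 mm) and a white 12 mm spot in a black ring on its centre line (x = +28 mm). It stands upright on the table, any yaw.
- housing_red: Die-cast aluminium sensor housing, a plain block 96 (x) x 44 (y) x 50 (z) mm, 0.3 kg, grey top plate. Origin at the centre of its underside, x along its length, z up. On its top: a 34 mm square red tag (x = -18 mm) and a white 12 mm spot in a black ring on its centre line (x = +28 mm). It stands upright on the table, any yaw.
- housing_yellow: Die-cast aluminium sensor housing, a plain block 96 (x) x 44 (y) x 50 (z) mm, 0.3 kg, grey top plate. Origin at the centre of its underside, x along its length, z up. On its top: a 34 mm square yellow tag (x = -18 mm) and a white 12 mm spot in a black ring on its centre line (x = +28 mm). It stands upright on the table, any yaw.
- spot (a point): Centre of the white spot on the yellow-tagged housing's top, 28 mm along the housing's +x from its middle, 50 mm above its underside.
- pass_nest: Fixed pass nest for one housing: a low black plate with a green fence, 124 (x) x 72 (y) mm outside. Origin at the centre of its underside, x along its length. Pocket 110 (x) x 58 (y) mm at its floor, 8 mm above the origin; the fence's inner face widens at 45 degrees to its top, 18 mm above the origin. A housing fits lengthwise, either way round.
- reject_nest: Fixed reject nest for one housing: a low black plate with a red fence, 124 (x) x 72 (y) mm outside. Origin at the centre of its underside, x along its length. Pocket 110 (x) x 58 (y) mm at its floor, 8 mm above the origin; the fence's inner face widens at 45 degrees to its top, 18 mm above the origin. A housing fits lengthwise, either way round.
- stand: Fixed white measuring stand, base 130 (x) x 420 (y) mm, 36 mm high, with rails along y to 44 mm. Origin at the centre of its underside. A 60 mm high white block (70 x 90 mm) joins its +x side at x = 100, y = +115 mm and carries the probe column.
- probe: Fixed probe, arm and column; origin and axes as the stand. At x = 0, y = +115 mm hangs a black barrel 18 mm across (163 mm up), a 5 mm stem and a red ball (bottom 126 mm up, 17 mm above a housing on the carriage). The arm (22 mm wide, 174 to 196 mm up) runs along +x to a column 32 mm across at x = +105 mm, its white head 45 mm square up to 210 mm. Do not touch.
- carriage (a joint): Position of the carriage along the stand's +y (m), 0 to 0.20, growing towards the probe; stiff by about 2 N, stays where left. Carriage plate 100 (x) x 190 (y) mm, from 125 mm on the -y side of its nest's centre to 65 mm on the +y side.
- probe_tip (a point): The lowest point of the probe's red ball, 126 mm above the table.
- carriage_nest (a point): Centre of the floor of the yellow-fenced nest on the carriage, 59 mm above the table; moves with the carriage, axes as the stand's. Pocket 52 (x) x 104 (y) mm, fence to 10 mm above this floor, its upper 6 mm sloping outward at 45 degrees. A housing fits with its length along y, either way round. At carriage 0 this point is at stand y = -40 mm.
- carriage_handle (a point): Grip point of the carriage's upright black handle, 105 mm to the -y side of the nest's centre: 18 (x) x 26 (y) mm in plan, its top 107 mm above the table and this point right on its top face's centre, axes as the stand's. The handle rises 48 mm from the carriage plate.
- bottle: White cleaning bottle, 60 mm across, 160 mm high; origin at the centre of its underside. Leave alone.
- jar: Amber jar with red lid, 48 mm across, 60 mm high; origin at the centre of its underside. Leave alone.
- weight: Brass calibration weight, 34 mm across, 66 mm high, standing among the housings; origin at the centre of its underside. Leave alone.
- gauge_box: Closed wooden gauge box 90 (x) x 50 (y) x 35 mm; origin at the centre of its underside. Leave alone.
- caliper: Digital caliper lying flat, 160 mm long (x), 11 mm high; origin under its middle. Leave alone.
- screwdriver: Screwdriver lying flat, 170 mm long (x), under 35 mm high. Leave alone.
- mouse: Round black mouse, 60 mm across, 30 mm high; origin at the centre of its underside. Leave alone.
Not all that is in view belongs to the job. What is shaped like the housing_green but blue or purple is not meant.

How it is judged:
On the way, in this order (a step that is already met when the one before it is completed fails the run):
1. the yellow-tagged housing stands in the carriage's nest, its spot still more than 40 mm short of the probe tip (y of housing_yellow in the frame of carriage_nest between -0.008 and 0.008 m and x of housing_yellow in the frame of carriage_nest between -0.008 and 0.008 m and z of housing_yellow in the frame of carriage_nest between -0.004 and 0.004 m and angle between the x axis of housing_yellow and the y axis of carriage_nest, either way round below 0.25 rad and angle between housing_yellow's own z axis and vertical below 0.06 rad and horizontal distance between spot and probe_tip above 0.04 m), for 0.1 s.
2. the carriage has been slid so that the spot sits under the probe tip (y of housing_yellow in the frame of carriage_nest between -0.008 and 0.008 m and x of housing_yellow in the frame of carriage_nest between -0.008 and 0.008 m and z of housing_yellow in the frame of carriage_nest between -0.004 and 0.004 m and angle between the x axis of housing_yellow and the y axis of carriage_nest, either way round below 0.25 rad and angle between housing_yellow's own z axis and vertical below 0.06 rad and horizontal distance between spot and probe_tip below 0.006 m), for 0.1 s.
At the end, for the whole second after the job is handed in: Green-tagged housing in the pass nest, red in the reject nest (each centred within 12 mm), yellow in the carriage nest (8 mm); all on the nest floor within 4 mm, aligned within 0.25 rad, upright within 0.06 rad, at rest; white spot within 6 mm horizontally of the probe tip (all of step 2 and x of housing_green in the frame of pass_nest between -0.012 and 0.012 m and y of housing_green in the frame of pass_nest between -0.012 and 0.012 m and z of housing_green in the frame of pass_nest between 0.004 and 0.012 m and angle between the x axis of housing_green and the x axis of pass_nest, either way round below 0.25 rad and angle between each of housing_green, housing_red's own z axis and vertical below 0.06 rad and x of housing_red in the frame of reject_nest between -0.012 and 0.012 m and y of housing_red in the frame of reject_nest between -0.012 and 0.012 m and z of housing_red in the frame of reject_nest between 0.004 and 0.012 m and angle between the x axis of housing_red and the x axis of reject_nest, either way round below 0.25 rad and linear speed of each of housing_green, housing_red, housing_yellow below 0.02 m/s and angular speed of each of housing_green, housing_red, housing_yellow below 0.2 rad/s); the robot touches nothing.
It fails at once if a bystander is moved more than 20 mm (distance of any of bottle, jar, weight, gauge_box, caliper, screwdriver, mouse from where it was at the start of the episode above 0.02 m).
It fails at once if a housing is tipped by more than 0.6 rad (angle between any of housing_green, housing_red, housing_yellow's own z axis and vertical above 0.6 rad).
It fails at once if a housing is dropped: it falls out of the fingers' hold at over 0.6 m/s (a drop of about 2 cm) ((linear speed of housing_green above 0.6 m/s and contact force between the fingers and housing_green below 0.1 N) or (linear speed of housing_red above 0.6 m/s and contact force between the fingers and housing_red below 0.1 N) or (linear speed of housing_yellow above 0.6 m/s and contact force between the fingers and housing_yellow below 0.1 N)).
It fails at once if the probe, its arm or its column is touched (contact force between probe and anything else above 1.5 N).
It also fails if it takes over 72 s, if anything falls off the work surface, if the arm or the gripper's body presses on something with over 40 N, if the wrist force passes 120 N, or if a joint passes its speed limit or range.

## Robot

A 6-joint arm with a two-finger parallel gripper is mounted at the origin on the work surface. World frame = base frame: x ahead of the robot, y to its left, z up, the work surface at z = 0. Lengths are in m, angles in rad, forces in N, time in s.
With the tool pointing down it reaches from about 0.35 to 0.775 m from the base axis. Payload 7.3 kg.
Tool frame: the origin (TCP) lies at the centre of the arm's flange, where the gripper is bolted on; the fingertips stand 178 mm ahead of it and the grasp point (between the pads) lies 159 mm ahead of it; z points along the fingers, y is the line along which they close (so a half turn about z gives the same grasp; the last joint's range is limited). The gripper opens to 92 mm and grips with 3 to 60 N. Pads are 19 mm wide; open, the fingers measure 130 mm over their backs; the gripper's body (75 mm by 190 mm) begins 47 mm behind the grasp point.
Start: joints at [1.066, 0.342, 1.524, -0, 1.275, -0.146], TCP at [0.184, 0.492, 0.405] pointing down, gripper open.
Joint ranges: [-2.53, 2.53], [-0.77, 2.02], [0.04, 2.7], [-1, 4.14], [0.28, 2.66], [-3.11, 3.11]. Speed limits (rad/s): [2.57, 2.57, 3.14, 3.14, 3.14, 3.14].

## Interface

Orientations are given as [roll, pitch, yaw] about the fixed x, y, z axes, in that order (R = Rz(yaw) Ry(pitch) Rx(roll)).
In Python, from cell import telemetry, vision, ticket gives the robot as it stands.
- The arm moves only by the shell command python3 -m crank 'ROWS' [FORCE]. ROWS is JSON, a list of rows, each a list of 5 numbers: the gripper command: -1 is shut, 1 is fully open, values between are in proportion, then the shift along the tool's x, y, z in mm, then the turn about the tool's z in rad. In form: [[fingers, dx, dy, dz, roll], ...]. A call has 1 to 12 rows; each row is the pose to reach, as a shift and turn from the pose commanded when the call began, along the tool's axes at that moment; what a row does not reach only later rows make up. A row lasts 1/12 s, in which the tool goes at most 41.7 mm and 7.16 degrees, less where a joint would pass 70% of its speed; a pose out of reach is approached as far as the arm can. A call with a gripper value outside its range is refused whole. The fingers move at their own pace and stop on an object; FORCE is the grip in N (left out, the last holds). Time passes only in rows, so rows that repeat a pose let the fingers close. It gives the time, the measured TCP pose, the force, the opening and the grip force at its end, in the units of the state.
- telemetry.observe(): the state, without advancing time (a new reading comes with each control period).
- vision.read_camera(name): name is "scene" or "side" or "wrist"; returns (picture, depth): 384x512x3 uint8, red, green, blue; 384x512 float32, m along the optical axis (not along the pixel's ray), 0 where there is no reading.
- vision.get_calibration(name): a dict with "camera_matrix" (3x3 intrinsics, pixels), "rvec" (rotation vector, rad) and "tvec" (3), from world to camera coordinates, as OpenCV has them. Camera axes: x right, y down, z forward; pixel columns grow to the right and rows downward; lengths in m; the calibration is good to about 2 mm. A picture is of the moment at which its call begins: read the wrist's pose just before it. get_calibration takes no time and is no camera call; for the wrist camera it gives the pose at the moment of the call.
- ticket.hand_in(): hands the job in; it is judged then, once.
The state is a dict: "time": time; "qpos": joint angles; "qvel": joint speeds; "joint_efforts": joint torques, N m; "tool_pos": TCP position; "tool_rot": TCP orientation; "contact_force": force on the tool from outside, world axes, zero at the start; "torque": the same for the moment, N m; "opening": finger opening in m; "grip_force": force on a finger pad.
Only numpy, scipy, OpenCV 4.12 (cv2) and the standard library are available. Lean on these libraries where they do the work, as an engineer would, in place of code of your own. Each camera call takes 0.05 s, during which the arm holds its last target. There are 200 camera calls.

## Working session

There is one attempt and no reset: what is moved stays moved. The work goes in short steps, Python scripts to look and compute and a shell command to move; the robot and the scene stay as the last step left them, time stands still between calls to the robot, and variables do not carry over. Pictures are saved under pics/ and viewed, at most 10 in all, crops included, and the job is handed in when it is done.

```bash
ls; mkdir -p pics; cat > h.py <<'E'
import numpy as np, cv2
from cell import telemetry, vision, ticket
def cal(n):
    c=vision.get_calibration(n); R=cv2.Rodrigues(np.array(c["rvec"],float))[0]
    return np.array(c["camera_matrix"]),R,np.array(c["tvec"],float).ravel()
def ray(c,uv,z):
    K,R,t=c; d=R.T@np.linalg.inv(K)@np.array([uv[0],uv[1],1.]); o=-R.T@t
    return o+d*(z-o[2])/d[2]
def points(c,depth):
    K,R,t=c; v,u=np.mgrid[:depth.shape[0],:depth.shape[1]]
    p=np.stack([(u-K[0,2])/K[0,0]*depth,(v-K[1,2])/K[1,1]*depth,depth],-1)
    return (p-t)@R
E
python3 - <<'E'
from h import *
for n in ("scene","side"):
    c=cal(n); p,d=vision.read_camera(n); np.savez(f"pics/{n}0.npz",p=p,d=d)
    cv2.imwrite(f"pics/{n}0.png",cv2.resize(p[:,:,::-1],(800,600)))
    print(n,-c[1].T@c[2],c[0][0,0],c[1][2])
print(telemetry.observe())
E
```

```text
pics
scene [0.87456129 0.64721573 0.65518087] 379.6135009632795 [-0.40771115 -0.70753394 -0.5772065 ]
side [-0.03655173 -0.72297848  1.14440664] 450.8646999819917 [ 0.39009713  0.49690547 -0.77518332]
{'time': 0.1, 'qpos': array([ 1.06601763e+00,  3.42644707e-01,  1.52491981e+00, -1.52859705e-05,
        1.27537386e+00, -1.45994999e-01]), 'qvel': array([ 0.00024456, -0.00156638, -0.00183492,  0.00105558, -0.00188037,
       -0.00070149]), 'joint_efforts': array([ 1.52243825e-03, -4.32003629e+01, -2.44693726e+01,  7.17912172e-02,
        5.24656812e-02, -7.76056390e-05]), 'tool_pos': array([0.18426728, 0.49147423, 0.4041192 ]), 'tool_rot': array([-3.14025912e+00, -1.81309649e-04,  2.78281330e+00]), 'contact_force': array([0.93468258, 0.42039157, 0.04884039]), 'torque': array([-0.01544787,  0.03312336, -0.00251036]), 'grip_force': 0.0, 'opening': 0.0917485709109826}
```

View pics/scene0.png

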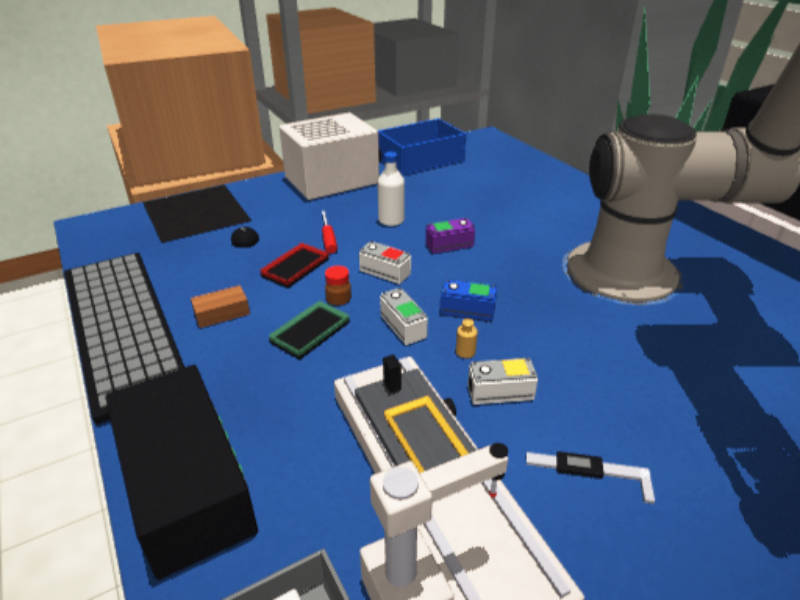

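View pics/side0.png

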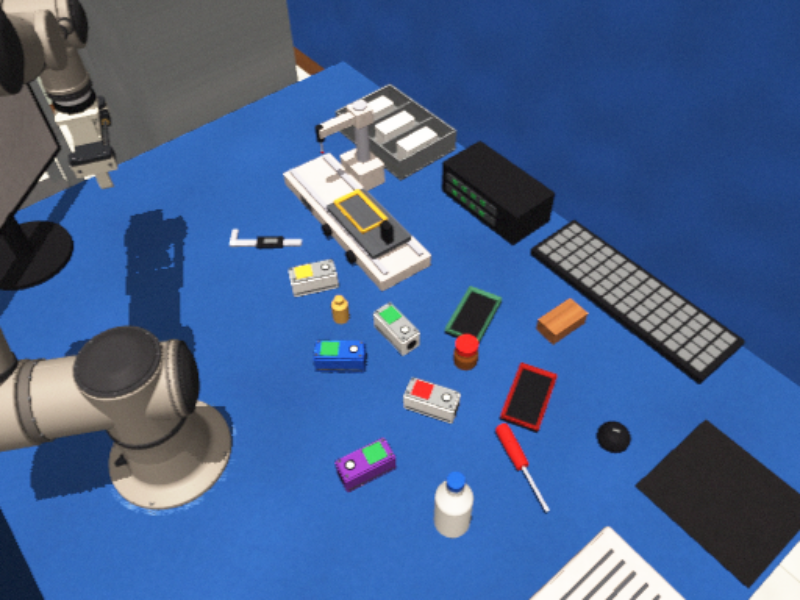

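The scene and side views (800x600) both show everything. In the side view:
- **Housings (tag / spot):** yellow (302,272)/(326,268), green (390,315)/(405,330), red (422,390)/(447,397).
- **Nests:** green (473,315), red (528,397), yellow carriage (360,210).
- **Other:** handle (387,232), probe tip (321,150), brass weight (340,310).

```bash
python3 - <<'E'
from h import *
seeds={"side":dict(y=(302,272,326,268),g=(390,315,405,330),r=(422,390,447,397),gn=(473,315),rn=(528,397),yn=(360,210)),
"scene":dict(y=(516,367,485,370),g=(411,310,397,295),r=(393,254,372,246),gn=(310,329),rn=(295,264),yn=(430,437))}
for n in seeds:
    c=cal(n); z=np.load(f"pics/{n}0.npz"); p,d=z["p"],z["d"]; P=points(c,d)
    hsv=cv2.cvtColor(p,cv2.COLOR_RGB2HSV); H,S,V=cv2.split(hsv)
    col=dict(y=(H>20)&(H<33)&(S>150)&(V>120),g=(H>45)&(H<80)&(S>100)&(V>50),r=((H<6)|(H>174))&(S>150)&(V>80),w=(S<40)&(V>215))
    cc={k:cv2.connectedComponentsWithStats(m.astype(np.uint8)) for k,m in col.items()}
    def near(k,uv):
        _,L,st,ce=cc[k]; uv=np.array(uv)*.64
        i=1+np.argmin([np.hypot(*(q-uv)) + (1e3 if s[4]<4 else 0) for q,s in zip(ce[1:],st[1:])])
        return ce[i],st[i,4],L==i
    print(n)
    for k in "ygr":
        s=seeds[n][k]; t,a,_=near(k,s[:2]); w,aw,_=near('w',s[2:])
        T=ray(c,t,.05);W=ray(c,w,.05); dv=T-W
        print(k,t.round(),a,w.round(),aw,"tag",T[:2].round(4),"spot",W[:2].round(4),"len",np.hypot(*dv[:2]).round(4),"yaw",np.arctan2(-dv[1],-dv[0]).round(3),"depthz",P[int(t[1]),int(t[0]),2].round(3))
    for k,h in (("gn",.018),("rn",.018),("yn",.069)):
        s=np.array(seeds[n][k])*.64
        m=col[k[0]].copy(); vv,uu=np.mgrid[:384,:512]
        # nest fence: colour pixels whose ray at fence top lies within 80 mm of seed
        q0=ray(c,s,h)
        pts=np.array([ray(c,(u,v),h)[:2] for v,u in zip(*np.nonzero(m&(np.hypot(uu-s[0],vv-s[1])<60)&(abs(P[...,2]-h)<.012)))])
        pts=pts[np.hypot(*(pts-q0[:2]).T)<.085]
        r=cv2.minAreaRect((pts*1000).astype(np.float32)); print(k,len(pts),"rect",np.round(r[0],1),np.round(r[1],1),round(r[2],1))
E
```

```text
side
y [194. 173.] 70 [208. 170.] 8 tag [0.4033 0.1601] spot [0.4459 0.142 ] len 0.0463 yaw -0.401 depthz 0.05
g [249. 201.] 88 [259. 210.] 9 tag [ 0.469  -0.0445] spot [ 0.4685 -0.0895] len 0.045 yaw -1.583 depthz 0.05
r [270. 249.] 110 [285. 254.] 13 tag [ 0.4063 -0.2148] spot [ 0.4292 -0.2548] len 0.0461 yaw -1.051 depthz 0.051
gn 205 rect [ 614.6 -131.8] [127.9  72.1] 23.2
rn 350 rect [ 550.4 -342. ] [152.8  70.2] 27.2
yn 146 rect [592.5 212.5] [116.1  67.2] 85.4
scene
y [329. 235.] 123 [310. 236.] 14 tag [0.404  0.1612] spot [0.445 0.142] len 0.0452 yaw -0.439 depthz 0.049
g [261. 197.] 91 [253. 188.] 8 tag [ 0.4698 -0.0434] spot [ 0.4686 -0.0893] len 0.0459 yaw -1.597 depthz 0.049
r [251. 162.] 57 [238. 158.] 6 tag [ 0.4072 -0.2121] spot [ 0.4287 -0.2539] len 0.047 yaw -1.096 depthz 0.048
gn 345 rect [ 620.1 -119. ] [127.6  76.6] 23.5
rn 248 rect [ 561.1 -326.5] [143.8  77. ] 27.1
yn 361 rect [595.4 213.1] [108.   65.6] 85.7
```

```bash
cat >> h.py <<'E'
from scipy.spatial.transform import Rotation as Ro
def go(x,y,zg,yaw=None):
    """shift to put grasp point at x,y,zg (tool kept down), tool yaw"""
    s=telemetry.observe(); R=Ro.from_euler('xyz',s["tool_rot"]).as_matrix()
    d=R.T@(np.array([x,y,zg+.159])-s["tool_pos"])*1000
    r=0 if yaw is None else -((yaw-s["tool_rot"][2]+np.pi)%(2*np.pi)-np.pi)
    print("shift",d.round(1),"roll",round(r,3),"rows>=",max(np.linalg.norm(d)/41.7,abs(r)/.125).round(1),"j6",s["qpos"][5].round(2))
E
python3 - <<'E'
from h import *
c=cal("side")
for n,uv,h in (("weight",(340,316),.05),("blue",(340,350),.05),("jar",(466,345),.06),("bottle",(455,480),.16),("handle",(387,226),.107)): print(n,ray(c,np.array(uv)*.64,h).round(3))
go(.42,.153,.24,2.72)
K,R,t=cal("wrist"); s=telemetry.observe(); print(Ro.from_euler('xyz',s["tool_rot"]).as_matrix().T@(-R.T@t-s["tool_pos"]),K[0,0],Ro.from_euler('xyz',s["tool_rot"]).as_matrix().T@R.T)
E
```

```text
weight [0.392 0.015 0.05 ]
blue [ 0.344 -0.05   0.05 ]
jar [ 0.528 -0.2    0.06 ]
bottle [ 0.297 -0.417  0.16 ]
handle [0.584 0.103 0.107]
shift [-339.6 -234.1    5.4] roll 0.063 rows>= 9.9 j6 -0.15
[0.078298   0.00060054 0.01985646] 272.94496761807676 [[ 2.15300753e-04 -9.56309313e-01 -2.92356720e-01]
 [ 9.99999977e-01  2.00389093e-04  8.09517638e-05]
 [-1.88298274e-05 -2.92356731e-01  9.56309334e-01]]
```

```bash
python3 -m crank '[[0.5,-340,-234,5,0.063],[0.5,-340,-234,5,0.063],[0.5,-340,-234,5,0.063],[0.5,-340,-234,5,0.063],[0.5,-340,-234,5,0.063],[0.5,-340,-234,5,0.063],[0.5,-340,-234,5,0.063],[0.5,-340,-234,5,0.063],[0.5,-340,-234,5,0.063],[0.5,-340,-234,5,0.063],[0.5,-340,-234,5,0.063],[0.5,-340,-234,5,0.063]]' 40
cat >> h.py <<'E'
def housing(k):
    """wrist look: tag and spot centres at z=0.05 -> centre,yaw"""
    c=cal("wrist"); p,d=vision.read_camera("wrist"); cv2.imwrite(f"pics/w_{k}.png",p[:,:,::-1])
    H,S,V=cv2.split(cv2.cvtColor(p,cv2.COLOR_RGB2HSV)); P=points(c,d); top=(abs(P[...,2]-.05)<.008)&(d>0)
    col=dict(y=(H>20)&(H<33)&(S>150),g=(H>45)&(H<80)&(S>100),r=((H<6)|(H>174))&(S>150))[k]
    n,L,st,ce=cv2.connectedComponentsWithStats((col&top).astype(np.uint8))
    i=1+np.argmax(st[1:,4]); T=ray(c,ce[i],.05)
    cs=cv2.findContours((top).astype(np.uint8),0,2)[0]
    body=[q for q in cs if cv2.pointPolygonTest(q,tuple(map(float,ce[i])),False)>=0][0]
    pts=np.array([ray(c,q[0],.05)[:2]*1000 for q in body],np.float32)
    print("tag",ce[i],st[i],T.round(4),"top rect",cv2.minAreaRect(pts))
    n,L,st,ce=cv2.connectedComponentsWithStats(((S<40)&(V>200)&top).astype(np.uint8))
    for a,q in zip(st[1:,4],ce[1:]):
        W=ray(c,q,.05)
        if a>15 and .03<np.hypot(*(W-T)[:2])<.06:
            u=(W-T)[:2]; print("spot",a,W.round(4),"centre",(T[:2]+u*18/46).round(4),"yaw",np.arctan2(u[1],u[0]).round(3),"len",np.hypot(*u).round(4))
E
python3 - <<'E'
from h import *
housing("y")
E
```

```text
time: 1.1
tool_pos: [0.4213, 0.1515, 0.3992]
tool_rot: [-3.141, -0.001, 2.715]
contact_force: [-0.4, 0.3, -0.3]
opening: 0.0691
grip_force: 0.0
tag [254.80527086 159.88433382] [242 146  26  28 683] [0.4053 0.1606 0.05  ] top rect ((419.5586853027344, 153.88299560546875), (42.522987365722656, 93.48483276367188), 65.77513122558594)
spot 34 [0.3749 0.1648 0.05  ] centre [0.3934 0.1622] yaw 3.005 len 0.0306
```

View pics/w_y.png

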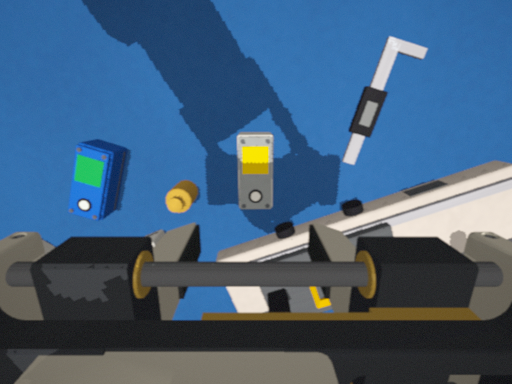

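Wrist view: the yellow housing is squarely below, tag at (255,160) and spot at (256,196), with the weight clear to the left at (180,197). Top rectangle gives centre (0.4196, 0.1538), yaw -0.423.

```bash
python3 -c "
from h import *
go(.4196,.1538,.034,2.719)"
```

```text
shift [  1.1   0.7 206.3] roll -0.001 rows>= 4.9 j6 -0.97
```

```bash
python3 -m crank '[[0.5,1,1,40,0],[0.5,1,1,80,0],[0.5,1,1,120,0],[0.5,1,1,160,0],[0.5,1,1,185,0],[0.5,1,1,200,0],[0.5,1,1,206,0],[0.5,1,1,206,0],[-1,1,1,206,0],[-1,1,1,206,0],[-1,1,1,206,0],[-1,1,1,206,0]]' 40
python3 -m crank '[[-1,0,0,0,0],[-1,0,0,0,0],[-1,0,0,-20,0],[-1,0,0,-50,0],[-1,0,0,-90,0],[-1,0,0,-130,0],[-1,0,0,-170,0],[-1,0,0,-200,0],[-1,0,0,-200,0]]'
python3 -c "
from h import *
go(.594-.01,.213-.08,.234,1.49+np.pi)"
```

```text
time: 2.15
tool_pos: [0.4203, 0.1546, 0.1947]
tool_rot: [3.14, 0.002, 2.72]
contact_force: [0.3, 0.1, 0.6]
opening: 0.0466
grip_force: 0.1
time: 2.9
tool_pos: [0.4208, 0.1546, 0.3997]
tool_rot: [3.135, 0.01, 2.72]
contact_force: [1.9, 0.0, -4.3]
opening: 0.0437
grip_force: 40.0
shift [-157.7   47.1    8.5] roll -1.912 rows>= 15.3 j6 -0.97
```

```bash
python3 -c "
from h import *
go(.70,.205,.25,3.06)"
```

```text
shift [-234.2  160.4   -6. ] roll -0.34 rows>= 6.8 j6 -0.97
```

```bash
python3 -m crank '[[-1,-30,20,-5,-0.1],[-1,-65,45,-8,-0.2],[-1,-100,70,-8,-0.3],[-1,-135,95,-8,-0.34],[-1,-170,118,-8,-0.34],[-1,-200,140,-8,-0.34],[-1,-225,155,-8,-0.34],[-1,-234,160,-8,-0.34],[-1,-234,160,-8,-0.34],[-1,-234,160,-8,-0.34]]'
cat >> h.py <<'E'
def nest(k,h,near,name,r=.09):
    c=cal("wrist"); p,d=vision.read_camera("wrist"); cv2.imwrite(f"pics/{name}.png",p[:,:,::-1])
    H,S,V=cv2.split(cv2.cvtColor(p,cv2.COLOR_RGB2HSV)); P=points(c,d)
    col=dict(y=(H>18)&(H<33)&(S>150),g=(H>45)&(H<85)&(S>80),r=((H<8)|(H>172))&(S>130))[k]
    m=col&(abs(P[...,2]-h)<.012)&(np.hypot(P[...,0]-near[0],P[...,1]-near[1])<r)
    pts=np.array([ray(c,(u,v),h)[:2]*1000 for v,u in zip(*np.nonzero(m))],np.float32)
    rr=cv2.minAreaRect(pts); print(len(pts),rr); return c,p,d
E
python3 - <<'E'
from h import *
nest("y",.069,(.593,.2125),"nest_y")
E
```

```text
time: 3.73
tool_pos: [0.6991, 0.2044, 0.3987]
tool_rot: [-3.141, -0.004, 3.059]
contact_force: [-0.8, 0.6, -4.3]
opening: 0.0437
grip_force: 40.0
2648 ((596.2702026367188, 216.1800079345703), (118.67652893066406, 66.3795166015625), 85.30826568603516)
```

View pics/nest_y.png

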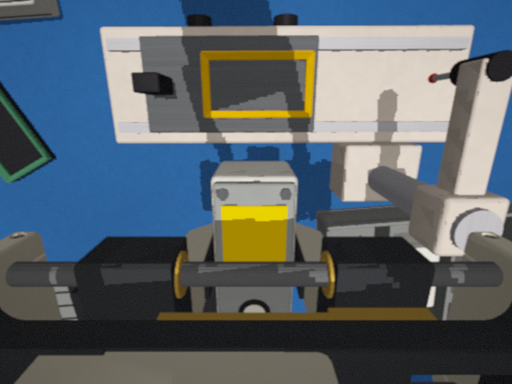

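The wrist view shows the yellow nest frame whole, centred at pixel (258,85), with the handle at (152,82) and the probe ball at (432,78). It gives nest centre ≈ (0.595, 0.215) and an axis of 85.3°.

```bash
python3 -c "
from h import *
go(.595,.2148,.24,4.63)
c=cal('wrist'); print('tip',ray(c,(432,78),.131))"
```

```text
shift [104.    1.8   1.2] roll -1.57 rows>= 12.6 j6 -1.31
tip [0.60772716 0.3634911  0.131     ]
```

```bash
python3 -m crank '[[-1,10,0,0,-0.12],[-1,20,0,0,-0.24],[-1,35,1,0,-0.36],[-1,50,1,0,-0.48],[-1,65,1,0,-0.6],[-1,80,2,0,-0.72],[-1,95,2,0,-0.84],[-1,104,2,0,-0.96],[-1,104,2,0,-1.08],[-1,104,2,0,-1.2],[-1,104,2,0,-1.32],[-1,104,2,0,-1.44]]'
python3 -m crank '[[-1,0,0,0,-0.12],[-1,0,0,0,-0.13],[-1,0,0,0,-0.13],[-1,0,0,0,-0.13]]'
python3 -c "
from h import *
go(.595,.2148,.2537-.159,4.63)"
```

```text
time: 4.78
tool_pos: [0.5939, 0.215, 0.4025]
tool_rot: [-3.141, 0.0, -1.777]
contact_force: [0.9, -0.7, -4.4]
opening: 0.0435
grip_force: 40.0
time: 5.12
tool_pos: [0.5948, 0.215, 0.4021]
tool_rot: [-3.141, 0.0, -1.657]
contact_force: [0.8, 0.4, -4.8]
opening: 0.0439
grip_force: 40.0
shift [  0.2  -0.2 148.4] roll -0.003 rows>= 3.6 j6 -2.83
```

```bash
python3 -m crank '[[-1,0,0,30,0],[-1,0,0,60,0],[-1,0,0,90,0],[-1,0,0,115,0],[-1,0,0,128,0],[-1,0,0,136,0],[-1,0,0,141,0],[-1,0,0,144,0],[-1,0,0,146,0],[-1,0,0,148,0],[-1,0,0,148,0]]'
python3 -c "
from h import *
go(.595,.2148,.2537-.159,4.63)"
```

```text
time: 6.03
tool_pos: [0.5956, 0.2151, 0.2543]
tool_rot: [-3.14, 0.0, -1.654]
contact_force: [0.5, 0.3, -4.1]
opening: 0.0438
grip_force: 40.0
shift [0.4 0.6 0.6] roll -0.0 rows>= 0.0 j6 -2.83
```

```bash
python3 -m crank '[[-1,0,0,1,0],[-1,0,0,2,0],[-1,0,0,2,0]]'
python3 -c "
from h import *
print(telemetry.observe()['contact_force'])"
```

```text
time: 6.28
tool_pos: [0.5957, 0.2151, 0.2537]
tool_rot: [-3.14, 0.001, -1.654]
contact_force: [-3.0, -0.9, 5.6]
opening: 0.0435
grip_force: 40.0
[-3.03032473 -0.86706761  5.64123777]
```

```bash
python3 -m crank '[[0.3,0,0,0,0],[0.5,0,0,0,0],[0.5,0,0,0,0],[0.5,0,0,0,0],[0.5,0,0,-20,0],[0.5,0,0,-50,0],[0.5,0,0,-80,0],[0.5,40,0,-85,0],[0.5,80,0,-85,0],[0.5,105,0,-85,0],[0.5,105,0,-85,0],[0.5,105,0,-85,0]]'
python3 - <<'E'
from h import *
for n in ("scene","side"):
    p,d=vision.read_camera(n); np.savez(f"pics/{n}1.npz",p=p,d=d)
a=np.load("pics/scene1.npz")["p"][210:370,200:400]; b=np.load("pics/side1.npz")["p"][60:220,160:360]
im=np.hstack([cv2.resize(q,(400,320),interpolation=cv2.INTER_CUBIC) for q in (a,b)])
cv2.imwrite("pics/chk1.png",im[:,:,::-1])
go(.5865,.1102,.095,4.63)
E
```

```text
time: 7.28
tool_pos: [0.587, 0.1091, 0.3369]
tool_rot: [-3.141, 0.0, -1.656]
contact_force: [-0.3, 0.7, -0.1]
opening: 0.0691
grip_force: 0.0
shift [ 0.8  0.4 82.7] roll -0.0 rows>= 2.0 j6 -3.0
```

View pics/chk1.png

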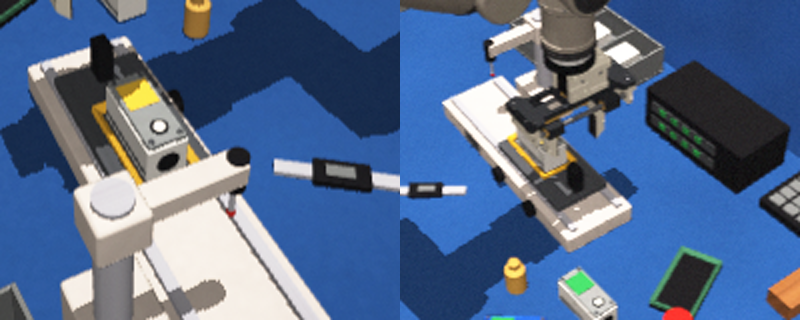

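The crops show the yellow housing seated flat in the yellow nest with its spot toward the probe: scene spot at (280,273) and red ball at (315,316), side ball at (206,97).

```bash
python3 - <<'E'
from h import *
def blob(p,uv,red,r=9):
    H,S,V=cv2.split(cv2.cvtColor(p,cv2.COLOR_RGB2HSV)); v,u=np.mgrid[:384,:512]
    m=(((H<10)|(H>170))&(S>110)&(V>60) if red else (S<45)&(V>170))&(np.hypot(u-uv[0],v-uv[1])<r)
    n,L,st,ce=cv2.connectedComponentsWithStats(m.astype(np.uint8))
    i=1+np.argmax(st[1:,4]) if red else 1+np.argmin(np.hypot(*(ce[1:]-uv).T)); return ce[i],st[i,4]
for n,uv in (("scene",(315.5,316.5)),("side",(206,97.5))):
    p=np.load(f"pics/{n}1.npz")["p"]; q,a=blob(p,uv,True); print(n,"tip",q,a,ray(cal(n),q,.131).round(4))
p=np.load("pics/scene1.npz")["p"]; q,a=blob(p,(280,273.5),False,6); S=ray(cal("scene"),q,.109); print("spot",q,a,S.round(4))
H,Sa,V=cv2.split(cv2.cvtColor(p,cv2.COLOR_RGB2HSV)); v,u=np.mgrid[:384,:512]
m=(H>20)&(H<33)&(Sa>150)&(np.hypot(u-268,v-257)<10); print("tag",ray(cal("scene"),(u[m].mean(),v[m].mean()),.109).round(4),m.sum())
E
```

```text
scene tip [314.63636364 316.18181818] 11 [0.6079 0.3658 0.131 ]
side tip [206.  97.] 1 [0.6052 0.3607 0.131 ]
spot [279.21428571 272.5       ] 28 [0.5969 0.2437 0.109 ]
tag [0.5938 0.1982 0.109 ] 193
```

```bash
python3 -m crank '[[0.5,1,0,30,0],[0.5,1,0,60,0],[0.5,1,0,78,0],[0.5,1,0,83,0],[0.5,1,0,83,0],[-1,1,0,83,0],[-1,1,0,83,0],[-1,1,0,83,0],[-1,1,0,83,0],[-1,1,0,83,0],[-1,1,0,83,0],[-1,1,0,83,0]]' 12
```

```text
time: 8.38
tool_pos: [0.5868, 0.1094, 0.254]
tool_rot: [-3.141, 0.0, -1.653]
contact_force: [0.1, -0.7, -0.7]
opening: 0.0269
grip_force: 0.0
```

```bash
python3 -m crank '[[-1,0,0,0,0],[-1,0,0,0,0],[-1,0,0,0,0],[-1,0,0,0,0]]'
python3 -m crank '[[-1,-6,0,0,0],[-1,-16,0,0,0],[-1,-28,0,0,0],[-1,-42,0,0,0],[-1,-56,0,0,0],[-1,-70,0,0,0],[-1,-84,0,0,0],[-1,-96,0,0,0],[-1,-106,0,0,0],[-1,-113,0,0,0],[-1,-118,0,0,0],[-1,-118,0,0,0]]'
python3 - <<'E'
from h import *
for n in ("scene","side"):
    p,d=vision.read_camera(n); np.savez(f"pics/{n}2.npz",p=p,d=d)
a=np.load("pics/scene2.npz")["p"][250:350,250:375]; b=np.load("pics/side2.npz")["p"][60:160,160:285]
im=np.hstack([cv2.resize(q,(400,320),interpolation=cv2.INTER_CUBIC) for q in (a,b)])
cv2.imwrite("pics/chk2.png",im[:,:,::-1])
E
```

```text
time: 8.72
tool_pos: [0.587, 0.1094, 0.2538]
tool_rot: [-3.141, 0.0, -1.653]
contact_force: [2.2, -0.1, -0.2]
opening: 0.0182
grip_force: 12.0
time: 9.72
tool_pos: [0.5964, 0.2285, 0.2538]
tool_rot: [-3.141, 0.002, -1.653]
contact_force: [0.8, 2.0, 2.5]
opening: 0.0181
grip_force: 12.0
```

View pics/chk2.png

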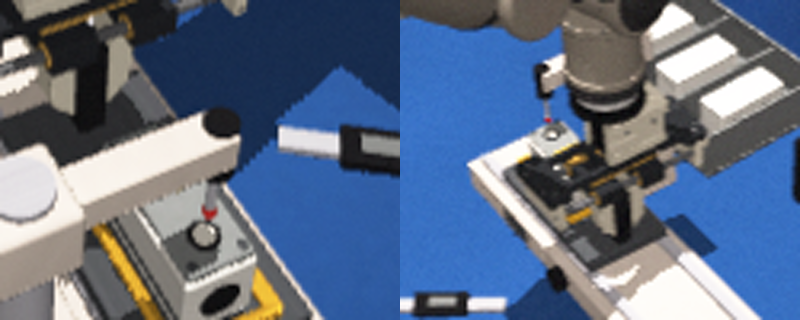

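Scene crop: red ball at about (315.6,316.6) with the spot just below it at (314,323). Side crop: ball at (206,98), spot at (207,101.5). So it is nearly aligned, and I'll quantify it.

```bash
python3 - <<'E'
from h import *
uvs=dict(scene=((315.6,316.6),(314.1,323.4)),side=((206.3,98.1),(207.2,101.6)))
ys=np.array([.0817,.9967])
for n in uvs:
    p=np.load(f"pics/{n}2.npz")["p"].astype(int); c=cal(n)
    sub=lambda q,r:(slice(int(q[1])-r,int(q[1])+r+2),slice(int(q[0])-r,int(q[0])+r+2))
    v,u=np.mgrid[:384,:512]
    t,s=uvs[n]
    k=sub(t,4); w=np.clip(p[k][...,0]-p[k][...,1:].max(-1)-25,0,None); T=np.array([(w*u[k]).sum(),(w*v[k]).sum()])/w.sum()
    if n=="scene":
        k=sub(s,7); g=p[k].sum(-1); b=np.clip(300-g,0,None); print(g//3)
    Tt=ray(c,T,.131)[:2]; Sp=ray(c,s,.109)[:2]
    print(n,T.round(1),Tt.round(4),Sp.round(4),"need along y",((Tt-Sp)@ys*1000).round(1),"x",((Tt-Sp)@np.array([ys[1],-ys[0]])*1000).round(1))
E
```

```text
[[180 180 180 178 178 179 101  72  83  72  94 171 180 184 144 102]
 [177 179 178 178 176 178 146  86  79  92 138 177 179 181 178 121]
 [177 177 176 156 154 147 147  86  85 139 176 181 180 181 180 156]
 [178 177 156  89  81  97 106  71  60 144 165 178 180 180 181 183]
 [178 152  90  41  88 153 164 126 143  85 109 150 178 180 179 179]
 [153  73  30  72 147 154 154 154 205 207  69  85 172 179 179 179]
 [ 84  39  17 122 150 154 152 154 152 239 101  78 170 178 177 177]
 [ 86  45  16 124 152 153 153 153 153 152  96  38 157 177 175 175]
 [ 85  51  18  64 145 154 153 153 151 154  89  37 147 176 177 177]
 [ 84  63  34  31 120 140 152 155 135 129  38  37 169 177 179 178]
 [ 83  81  63  34  34  88 124 126  72  41  24 107 172 179 178 179]
 [ 81  82  84  65  41  22  21  22  21  28  52 146 174 178 178 177]
 [ 82  85  84  84  72  55  54  53  55  60  82 122 174 179 179 179]
 [ 84  85  83  84  85  83  84  84  83  82  85 173 178 181 179 178]
 [ 82  84  84  83  83  85  85  83  83  84  85 173 179 181 176 175]
 [ 83  81  72  75  81  84  85  82  81  84 123 175 179 172 153 144]]
scene [315.  316.3] [0.6076 0.3663] [0.6058 0.3648] need along y 1.7 x 1.6
side [205.8  97. ] [0.6048 0.3611] [0.6077 0.3609] need along y -0.0 x -2.9
```

```bash
python3 -m crank '[[-1,-2,0,0,0],[-1,-2.5,0,0,0],[-1,-2.5,0,0,0],[-1,-2.5,0,0,0]]'
python3 - <<'E'
from h import *
c=cal("side"); p,d=vision.read_camera("side"); g=p.astype(int)
print(g[93:108,200:214].sum(-1)//3); print((g[...,0]-g[...,1:].max(-1))[93:108,200:214])
p2,_=vision.read_camera("scene"); g=p2.astype(int); print(g[313:332,306:322].sum(-1)//3);print((g[...,0]-g[...,1:].max(-1))[311:322,308:322])
E
```

```text
time: 10.15
tool_pos: [0.5966, 0.2291, 0.2538]
tool_rot: [3.141, -0.0, -1.654]
contact_force: [-0.9, -2.2, 5.0]
opening: 0.0179
grip_force: 12.0
[[116 119 120 122 116 129 119 111 116 119 120 115  92  44]
 [119 121 119 116 117 131 121 116 119 118 114 116 118  80]
 [118 120 116 120 119 138 124 113 118 117 118 119 120 102]
 [121 117 119 115 117 153 140 117 121 121 116 120 118 117]
 [120 119 120 119 100 102  89 121 126 121 122 124 120 116]
 [122 120 119 118 126 111 119 117  82  92 152 150 119 117]
 [118 115 121 131 164 139 109 108 105 110 111 156 153 120]
 [125 102 148 199 207 147  94 101  96  98 108 115 160 156]
 [154 142 182 210 163 142 179 200 155  93 112 129 194 204]
 [174 183 200 211 155 158 185 226 180 101 184 213 211 218]
 [238 214 214 214 212 190 128  91 177 210 211 212 214 211]
 [240 212 196 217 212 213 213 213 212 212 211 214 216 213]
 [194 232 217 201 218 211 210 211 212 211 210 208 209 172]
 [215 155 233 238 213 210 210 209 211 208 167 143 107  58]
 [209 152 149 236 218 194 209 208 171 146 106  51  39  37]]
[[-135 -136 -137 -135 -118  -37  -49 -123 -134 -135 -135 -132 -104  -
[... 2250 characters left out ...]
  73  78  82  86  85  83  84 122 175 177 177 160]]
[[ -1  -1  -1   0  -1  -2   0  -1   1   3  -2  -4  -3   7]
 [ -2   0  -1  -1  -2  -1   2  -1   0   0  -2  -3  -5  -4]
 [ -1   0  -2   0  -1   8   2   1   0   1   0  -3  -4  -4]
 [  0  -1  -2   0   0  46   5   0  -1  15   1  -1  -3  -5]
 [ -1  -1  -2   0  -1  78  45  35  39  65   4  -1  -2  -2]
 [ -2   0  -2   0  -1  70 127 121 135  85   5   0  -1   0]
 [ -1  -1  -1  -1   0  27 100 124 105  39   2   0   0   0]
 [ -1   0  -1  -1  -2  -1  58  72  36   2  -1   0  -1  -1]
 [  0   0  -1   1   2   2   2   1   0  -1  -2  -1  -2   0]
 [ -1  -1   2   3   5   5   5   5   3   1  -2  -1  -1   0]
 [  1   1   5   5   5   6   6   7   7   3  -1   0   0  -1]]
```

```bash
python3 - <<'E'
from h import *
ys=np.array([.0817,.9967]); xs=np.array([ys[1],-ys[0]])
for n,t,s in (("scene",(315.1,316.1),(313.5,323.4)),("side",(205.8,97.1),(206.8,101.2))):
    c=cal(n); D=(ray(c,t,.130)-ray(c,s,.109))[:2]*1000; print(n,"y",D@ys,"x",D@xs)
    D=(ray(c,(t[0],t[1]+1),.130)-ray(c,s,.109))[:2]*1000; print(" per px y",D@ys,"x",D@xs)
go(.5967,.2291,.095)
E
```

```text
scene y 1.28513690260861 x -0.1223403288730945
 per px y 2.8817736411194486 x 0.8802609789190124
side y -2.017702839970057 x -2.741526168305126
 per px y -6.674684819042098 x -5.5147741396823955
shift [ 0.1 -0.1 -0.2] roll 0 rows>= 0.0 j6 -2.81
```

```bash
python3 -m crank '[[0.2,0,0,0,0],[0.5,0,0,0,0],[0.5,0,0,0,0],[0.5,0,0,-20,0],[0.5,0,0,-50,0],[0.5,15,0,-85,0],[0.5,40,0,-110,0.1],[0.5,75,10,-130,0.2],[0.5,110,20,-140,0.3],[0.5,145,30,-145,0.4],[0.5,180,40,-145,0.5],[0.5,215,55,-145,0.6]]'
python3 -c "
from h import *
go(.469,-.062,.24,1.55)"
```

```text
time: 11.25
tool_pos: [0.5237, 0.0184, 0.399]
tool_rot: [-3.14, 0.001, -2.258]
contact_force: [-0.2, -1.2, -0.4]
opening: 0.0694
grip_force: 0.0
shift [96.9 -8.8 -0.1] roll 2.475 rows>= 19.8 j6 -2.57
```

```bash
python3 -m crank '[[0.5,20,-2,0,0.12],[0.5,50,-5,0,0.24],[0.5,80,-8,0,0.36],[0.5,97,-9,0,0.48],[0.5,97,-9,0,0.6],[0.5,97,-9,0,0.72],[0.5,97,-9,0,0.84],[0.5,97,-9,0,0.96],[0.5,97,-9,0,1.08],[0.5,97,-9,0,1.2],[0.5,97,-9,0,1.32],[0.5,97,-9,0,1.44]]'
python3 -m crank '[[0.5,0,0,0,0.12],[0.5,0,0,0,0.24],[0.5,0,0,0,0.36],[0.5,0,0,0,0.48],[0.5,0,0,0,0.6],[0.5,0,0,0,0.72],[0.5,0,0,0,0.84],[0.5,0,0,0,0.96],[0.5,0,0,0,1.035],[0.5,0,0,0,1.035],[0.5,0,0,0,1.035]]' 40
python3 -c "
from h import *
print(telemetry.observe()['qpos'][5]); housing('g')"
```

```text
time: 12.25
tool_pos: [0.47, -0.061, 0.3985]
tool_rot: [3.141, -0.0, 2.584]
contact_force: [-0.5, -0.3, -0.4]
opening: 0.0691
grip_force: 0.0
time: 13.17
tool_pos: [0.47, -0.0611, 0.3986]
tool_rot: [-3.142, -0.0, 1.557]
contact_force: [-1.0, 0.1, -0.2]
opening: 0.0688
grip_force: 0.0
-0.2778061434788737
tag [254.24186704 161.34936351] [242 148  26  28 707] [ 0.4716 -0.0436  0.05  ] top rect ((470.6023864746094, -60.015316009521484), (93.75762939453125, 42.353824615478516), 89.11499786376953)
```

View pics/w_g.png

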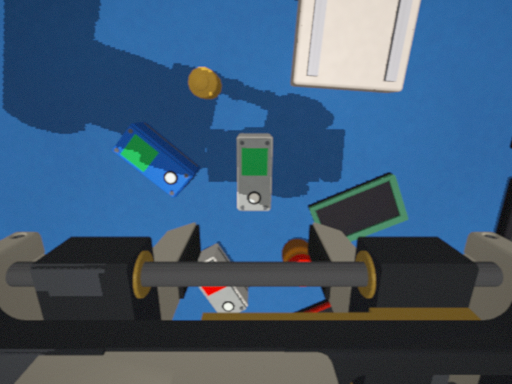

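Wrist view: green tag at (254,161), spot at (254,197), blue decoy well clear to the left at (155,160), and most of the green nest at (358,208).

```bash
python3 -c "
from h import *
nest('g',.018,(.617,-.125),'nest_g')
go(.4707,-.060,.034,1.556)"
```

```text
1344 ((617.7117919921875, -124.90107727050781), (122.70993041992188, 75.67805480957031), 23.044984817504883)
shift [  1.1   0.7 205.6] roll 0.001 rows>= 4.9 j6 -0.28
```

```bash
python3 -m crank '[[0.5,1,1,40,0],[0.5,1,1,80,0],[0.5,1,1,120,0],[0.5,1,1,160,0],[0.5,1,1,185,0],[0.5,1,1,200,0],[0.5,1,1,205,0],[0.5,1,1,205,0],[-1,1,1,205,0],[-1,1,1,205,0],[-1,1,1,205,0],[-1,1,1,205,0]]' 40
python3 -m crank '[[-1,0,0,0,0],[-1,0,0,0,0],[-1,0,0,0,0],[-1,0,0,-15,0],[-1,0,0,-40,0],[-1,0,0,-70,0],[-1,0,0,-100,0],[-1,0,0,-115,0],[-1,0,0,-115,0]]'
python3 -c "
from h import *
go(.6177,-.125,.149,.402)"
```

```text
time: 14.27
tool_pos: [0.4713, -0.0602, 0.1948]
tool_rot: [3.14, 0.0, 1.555]
contact_force: [-5.0, -0.3, 2.9]
opening: 0.0469
grip_force: 1.5
time: 15.02
tool_pos: [0.4717, -0.0603, 0.312]
tool_rot: [3.135, 0.002, 1.555]
contact_force: [1.5, -0.3, -3.2]
opening: 0.044
grip_force: 40.0
shift [-62.4 147.    5.1] roll 1.153 rows>= 9.2 j6 -0.27
```

```bash
python3 -m crank '[[-1,-6,15,3,0.12],[-1,-14,33,5,0.24],[-1,-22,51,5,0.36],[-1,-30,70,5,0.48],[-1,-38,90,5,0.6],[-1,-46,108,5,0.72],[-1,-54,126,5,0.84],[-1,-60,140,5,0.96],[-1,-62,147,5,1.08],[-1,-62,147,5,1.153],[-1,-62,147,5,1.153],[-1,-62,147,5,1.153]]'
python3 -c "
from h import *
go(.6177,-.125,.0438,.402)"
```

```text
time: 16.02
tool_pos: [0.6166, -0.1244, 0.3018]
tool_rot: [-3.139, 0.002, 0.404]
contact_force: [-0.4, 0.4, -3.0]
opening: 0.0437
grip_force: 40.0
shift [ 1.   1.2 99. ] roll 0.002 rows>= 2.4 j6 0.85
```

```bash
python3 -m crank '[[-1,1,1,25,0],[-1,1,1,55,0],[-1,1,1,75,0],[-1,1,1,87,0],[-1,1,1,93,0],[-1,1,1,97,0],[-1,1,1,99,0],[-1,1,1,100.5,0],[-1,1,1,100.5,0],[-1,1,1,100.5,0]]'
```

```text
time: 16.85
tool_pos: [0.6185, -0.1251, 0.2042]
tool_rot: [3.141, -0.001, 0.402]
contact_force: [0.1, 0.3, -3.0]
opening: 0.0438
grip_force: 40.0
```

```bash
python3 -m crank '[[-1,0,0,1,0],[-1,0,0,2,0],[-1,0,0,2,0]]'
```

```text
time: 17.1
tool_pos: [0.6185, -0.1251, 0.2026]
tool_rot: [3.14, -0.001, 0.402]
contact_force: [-1.1, 1.0, 4.8]
opening: 0.0436
grip_force: 40.0
```

```bash
python3 -m crank '[[0.3,0,0,0,0],[0.5,0,0,0,0],[0.5,0,0,0,0],[0.5,0,0,0,0],[0.5,0,0,-20,0],[0.5,0,0,-55,0],[0.5,0,0,-95,0],[0.5,0,0,-135,0],[0.5,0,0,-170,0],[0.5,0,0,-195,0],[0.5,0,0,-195,0]]'
python3 -c "
from h import *
go(.4155,-.2295,.24,2.07)"
```

```text
time: 18.02
tool_pos: [0.6188, -0.1251, 0.4031]
tool_rot: [3.134, -0.009, 0.402]
contact_force: [0.4, -0.0, 0.4]
opening: 0.0689
grip_force: 0.0
shift [-228.    16.5    2.2] roll -1.668 rows>= 13.3 j6 0.85
```

```bash
python3 -m crank '[[0.5,-20,2,2,-0.12],[0.5,-50,4,2,-0.24],[0.5,-80,6,2,-0.36],[0.5,-110,8,2,-0.48],[0.5,-140,10,2,-0.6],[0.5,-170,12,2,-0.72],[0.5,-195,14,2,-0.84],[0.5,-215,16,2,-0.96],[0.5,-228,16,2,-1.08],[0.5,-228,16,2,-1.2],[0.5,-228,16,2,-1.32],[0.5,-228,16,2,-1.44]]'
python3 -m crank '[[0.5,0,0,0,-0.12],[0.5,0,0,0,-0.228],[0.5,0,0,0,-0.228],[0.5,0,0,0,-0.228]]'
python3 -c "
from h import *
housing('r'); nest('r',.018,(.553,-.335),'nest_r',.075)"
```

```text
time: 19.02
tool_pos: [0.4143, -0.2291, 0.3936]
tool_rot: [-3.141, -0.001, 1.847]
contact_force: [0.2, 0.2, 1.0]
opening: 0.0689
grip_force: 0.0
time: 19.35
tool_pos: [0.4146, -0.2289, 0.3937]
tool_rot: [-3.141, -0.001, 2.067]
contact_force: [-0.6, -0.4, 0.3]
opening: 0.069
grip_force: 0.0
tag [254.56527977 162.89526542] [242 149  26  28 697] [ 0.4085 -0.2138  0.05  ] top rect ((415.6416015625, -228.361572265625), (42.64688491821289, 93.93128967285156), 28.63434410095215)
spot 56 [ 0.4309 -0.2543  0.05  ] centre [ 0.4173 -0.2296] yaw -1.065 len 0.0463
spot 33 [ 0.4195 -0.2718  0.05  ] centre [ 0.4128 -0.2365] yaw -1.382 len 0.059
680 ((539.5006713867188, -347.25067138671875), (78.87886047363281, 100.58132934570312), 47.891536712646484)
```

View pics/w_r.png

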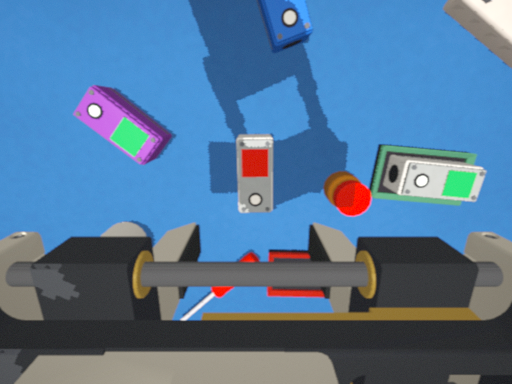

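Wrist view: red tag at (255,163), spot at (256,199), jar clear to the right at (350,195), and the green housing seated in its nest at (430,175). The red nest is partly hidden at (295,275), so I'll measure it on the way.

```bash
python3 -c "
from h import *
go(.4162,-.2288,.0345,2.071)"
```

```text
shift [ -0.7   1.4 200.4] roll -0.004 rows>= 4.8 j6 -1.16
```

```bash
python3 -m crank '[[0.5,-1,1,40,0],[0.5,-1,1,80,0],[0.5,-1,1,120,0],[0.5,-1,1,160,0],[0.5,-1,1,182,0],[0.5,-1,1,195,0],[0.5,-1,1,200,0],[0.5,-1,1,200,0],[-1,-1,1,200,0],[-1,-1,1,200,0],[-1,-1,1,200,0],[-1,-1,1,200,0]]' 40
python3 -m crank '[[-1,0,0,0,0],[-1,0,0,0,0],[-1,0,0,0,0],[-1,0,0,-15,0],[-1,0,0,-50,0],[-1,0,0,-90,0],[-1,0,0,-130,0],[-1,0,0,-170,0],[-1,0,0,-200,0],[-1,0,0,-200,0]]'
python3 -c "
from h import *
go(.60,-.23,.24,1.0)"
```

```text
time: 20.45
tool_pos: [0.4163, -0.2295, 0.1951]
tool_rot: [3.141, 0.002, 2.07]
contact_force: [1.0, -0.7, 0.6]
opening: 0.0467
grip_force: 0.0
time: 21.28
tool_pos: [0.4167, -0.2297, 0.4002]
tool_rot: [3.137, 0.01, 2.07]
contact_force: [1.6, -0.9, -4.0]
opening: 0.044
grip_force: 40.0
shift [-88.  160.8   2.9] roll 1.07 rows>= 8.6 j6 -1.16
```

```bash
python3 -c "
from h import *
go(.455,-.385,.241,.475)"
```

```text
shift [-154.7  -40.7    1.6] roll 1.595 rows>= 12.8 j6 -1.16
```

```bash
python3 -m crank '[[-1,-8,-2,0,0.12],[-1,-22,-6,0,0.24],[-1,-40,-10,0,0.36],[-1,-58,-15,0,0.48],[-1,-76,-20,0,0.6],[-1,-94,-25,0,0.72],[-1,-112,-30,0,0.84],[-1,-130,-35,0,0.96],[-1,-145,-39,0,1.08],[-1,-155,-41,0,1.2],[-1,-155,-41,0,1.32],[-1,-155,-41,0,1.44]]'
python3 -m crank '[[-1,0,0,0,0.12],[-1,0,0,0,0.155],[-1,0,0,0,0.155],[-1,0,0,0,0.155]]'
python3 -c "
from h import *
nest('r',.018,(.555,-.334),'nest_r2',.08)"
```

```text
time: 22.28
tool_pos: [0.454, -0.3856, 0.3917]
tool_rot: [-3.138, 0.0, 0.623]
contact_force: [0.6, -1.2, -3.7]
opening: 0.0437
grip_force: 40.0
time: 22.62
tool_pos: [0.4541, -0.3849, 0.3926]
tool_rot: [-3.139, 0.001, 0.476]
contact_force: [-0.9, -0.6, -3.7]
opening: 0.0437
grip_force: 40.0
2292 ((553.077392578125, -340.0520935058594), (150.84881591796875, 70.69881439208984), 27.30478286743164)
```

View pics/nest_r2.png

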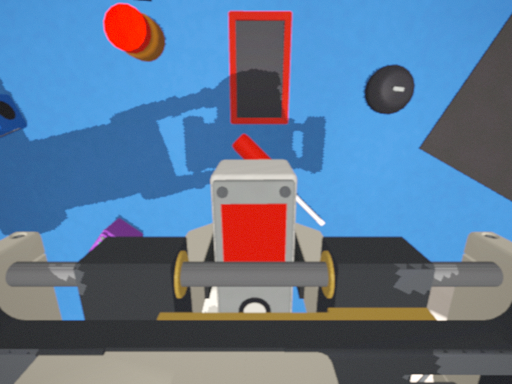

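The red nest is fully visible, spanning (229,12) to (291,124). The screwdriver handle at (250,147) contaminated the mask, so I'll cut it off.

```bash
python3 - <<'E'
from h import *
c=cal("wrist"); p=cv2.imread("pics/nest_r2.png"); H,S,V=cv2.split(cv2.cvtColor(p,cv2.COLOR_BGR2HSV))
m=((H<8)|(H>172))&(S>130); m[130:]=0; m[:,:215]=0
pts=np.array([ray(c,(u,v),.018)[:2]*1000 for v,u in zip(*np.nonzero(m))],np.float32)
r=cv2.minAreaRect(pts); print(len(pts),r)
go(r[0][0]/1000,r[0][1]/1000,.241,np.deg2rad(r[2]))
E
```

```text
2138 ((566.1453247070312, -333.60150146484375), (122.07564544677734, 70.77088928222656), 27.306787490844727)
shift [123.1   5.7  -7.1] roll -0.0 rows>= 3.0 j6 0.26
```

```bash
python3 -m crank '[[-1,20,1,0,0],[-1,50,3,10,0],[-1,85,5,30,0],[-1,110,6,60,0],[-1,123,6,90,0],[-1,123,6,120,0],[-1,123,6,145,0],[-1,123,6,160,0],[-1,123,6,165,0],[-1,123,6,165,0]]'
python3 -c "
from h import *
go(.5661,-.3333,.0441,.4766)"
```

```text
time: 23.5
tool_pos: [0.566, -0.3338, 0.2272]
tool_rot: [-3.138, 0.002, 0.476]
contact_force: [0.2, -0.6, -3.8]
opening: 0.0438
grip_force: 40.0
shift [ 0.3 -0.3 24.1] roll -0.001 rows>= 0.6 j6 0.45
```

```bash
python3 -m crank '[[-1,0,0,8,0],[-1,0,0,14,0],[-1,0,0,19,0],[-1,0,0,22,0],[-1,0,0,24,0],[-1,0,0,25.5,0],[-1,0,0,26.5,0],[-1,0,0,26.5,0]]'
```

```text
time: 24.17
tool_pos: [0.5664, -0.3342, 0.2032]
tool_rot: [3.141, -0.0, 0.475]
contact_force: [-1.7, -0.5, -2.6]
opening: 0.0435
grip_force: 40.0
```

```bash
python3 -m crank '[[-1,0,0,1,0],[-1,0,0,2,0],[-1,0,0,2,0]]'
```

```text
time: 24.42
tool_pos: [0.5664, -0.3341, 0.2031]
tool_rot: [3.141, -0.0, 0.475]
contact_force: [-5.0, 3.1, 10.3]
opening: 0.0438
grip_force: 40.0
```

Seated on the floor. Release, lift, retreat clear of the views, and check the result.

```bash
python3 -m crank '[[0.3,0,0,0,0],[0.5,0,0,0,0],[0.5,0,0,0,0],[0.5,0,0,0,0],[0.5,0,0,-20,0],[0.5,0,0,-55,0],[0.5,0,0,-95,0],[0.5,0,0,-135,0],[0.5,-30,0,-170,0],[0.5,-70,0,-190,0],[0.5,-100,0,-195,0],[0.5,-100,0,-195,0]]'
python3 - <<'E'
from h import *
for n in ("scene","side"):
    p,d=vision.read_camera(n); np.savez(f"pics/{n}3.npz",p=p,d=d)
a=np.load("pics/scene3.npz")["p"][140:370,130:400]; b=np.load("pics/side3.npz")["p"][60:290,160:430]
im=np.hstack([cv2.resize(q,(400,341),interpolation=cv2.INTER_CUBIC) for q in (a,b)])
cv2.imwrite("pics/fin.png",im[:,:,::-1])
E
```

```text
time: 25.42
tool_pos: [0.4734, -0.3827, 0.3991]
tool_rot: [3.136, 0.001, 0.471]
contact_force: [1.4, -0.4, -0.1]
opening: 0.0686
grip_force: 0.0
```

View pics/fin.png

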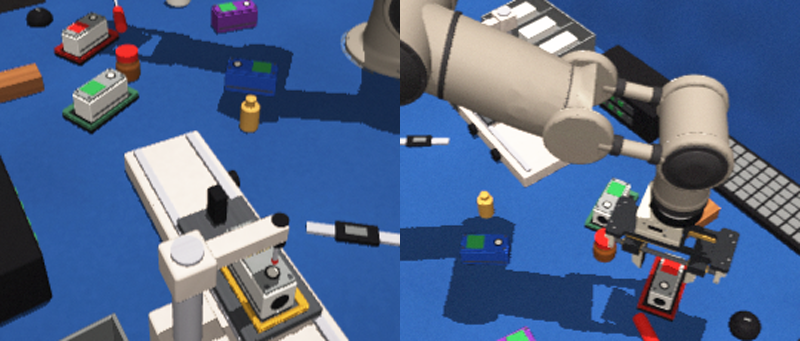

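The final view shows all three housings seated, and the ball over the spot at scene crop (273,265). One last numeric check of spot and housings.

```bash
python3 - <<'E'
from h import *
p=np.load("pics/scene3.npz")["p"]; g=p.astype(int); c=cal("scene")
print(g[313:332,306:322].sum(-1)//3)
H,S,V=cv2.split(cv2.cvtColor(p,cv2.COLOR_RGB2HSV)); v,u=np.mgrid[:384,:512]
for k,m,uv,N,yaw in (("g",(H>45)&(H<80)&(S>100),(191,200),(.6177,-.125),.402),("r",((H<6)|(H>174))&(S>150),(181,160),(.566,-.3335),.4766)):
    m=m&(np.hypot(u-uv[0],v-uv[1])<7); T=ray(c,(u[m].mean(),v[m].mean()),.058)[:2]; d=(T-N)*1000
    print(k,m.sum(),"tag in nest",d@[np.cos(yaw),np.sin(yaw)],d@[-np.sin(yaw),np.cos(yaw)])
E
```

```text
[[180 179 180 181 180 177 175 157 119 127 128 150 179 142 101  96]
 [181 180 180 180 179 178 177 104 107 127 127 134 172 174 115  98]
 [181 180 180 179 179 177 178  80  99 118 116 103 172 176 152 107]
 [180 180 179 179 179 178 178 102  73  82  73  95 172 177 183 144]
 [178 178 179 179 177 176 178 146  87  79  91 138 177 180 179 178]
 [175 177 176 176 175 156 148 149 102 112 141 176 180 179 180 179]
 [178 177 175 156 142  88  68  74  97 112 146 166 178 180 180 181]
 [179 178 166  93  33  66 108 118 119 144  87 111 150 178 180 180]
 [156 154 128  44  63 124 149 153 153 204 205  71  84 171 179 180]
 [ 96  85  74  23 109 148 152 153 153 153 239 130  81 170 176 177]
 [ 85  86  44  20  97 148 153 153 153 153 152 163  55 156 176 176]
 [ 85  85  52  22  63 146 154 150 152 153 153 142  49 130 174 175]
 [ 85  83  63  30  33 119 137 151 153 155 134  51  38 146 176 178]
 [ 84  83  83  62  27  35  86 122 125 125  71  21  85 172 180 178]
 [ 83  84  83  83  56  39  23  37  39  19  27  38 116 174 178 178]
 [ 82  82  83  84  84  72  54  49  48  48  60  70 122 174 178 178]
 [ 82  82  84  84  84  83  83  84  84  84  86  83 171 179 179 179]
 [ 84  81  83  85  83  85  84  84  84  85  84  83 174 179 179 179]
 [ 83  82  78  77  74  80  83  86  83  84  83 124 176 178 178 164]]
g 87 tag in nest 17.98185033981273 -0.10033572724660521
r 52 tag in nest 19.60191543790308 0.6344739918623726
```

```bash
python3 -c "
from cell import ticket
print(ticket.hand_in())"
```

```text
the job is handed in; nothing more can be done
None
```

I handed the job in at about 25 s of robot time: green and red sit in their nests within about 2 mm of centre, and yellow sits in the carriage nest with its spot an estimated 1–3 mm from under the probe tip; the verdict was not shown to me.

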